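# Rack the serviced cylinder valves for testing, in reverse order

### The arm

A 6-joint arm with a two-finger parallel gripper is mounted at the origin on the work surface. World frame = base frame: x ahead of the robot, y to its left, z up, the work surface at z = 0. Lengths are in m, angles in degrees, forces in N, time in s.
With the tool pointing down it reaches from about 0.3 to 0.85 m from the base axis. Payload 4.2 kg.
Tool frame: the origin (TCP) lies between the finger pads; the fingertips stand 25 mm ahead of it and the grasp point (between the pads) lies 6 mm ahead of it (r.finger_overhang is the distance from the TCP to the fingertips, in m); z points along the fingers, y is the line along which they close (so a half turn about z gives the same grasp; the last joint's range is limited). The gripper opens to 91 mm and grips with 3 to 60 N. Pads are 32 mm wide; open, the fingers measure 118 mm over their backs; the gripper's body (76 mm by 178 mm) begins 60 mm behind the grasp point.
Start: joints at [-69.442, 18.312, 89.639, -0, 72.044, -1.146], TCP at [0.213, -0.534, 0.239] pointing down, gripper open.
Joint ranges: [-177.97, 177.97], [-48.28, 115.42], [12.27, 149.76], [-77.06, 257.06], [2.81, 150.46], [-146.56, 146.56]. Speed limits (degrees/s): [147.25, 147.25, 180, 180, 180, 180].

### API

Orientations are given as a 3x3 rotation matrix whose columns are the frame's x, y, z axes.
In Python, from plant import r gives the robot as it stands. The module is installed in compiled form; this text tells all that it offers.
- The arm moves only by the tool drive_tool, never from a script. Its argument "increments" is a list of rows, each a list of 3 entries, a list of its own where there are three numbers: the opening, from -1 (shut) to 1 (fully open), then the shift along the tool's x, y, z scaled (see below), then the turn about the tool's z scaled (see below). In form: [[jaw, [tx, ty, tz], spin], ...]. A call has 1 to 10 rows; each row is the pose to reach, as a shift and turn from the pose commanded when the call began, along the tool's axes at that moment, turning the shorter way round; what a row does not reach only later rows make up. The controller multiplies each number of a shift by 200 mm and each number of a turn by 180 degrees. A row lasts 1/10 s, in which the tool goes at most 50 mm and 8.59 degrees, less where a joint would pass 70% of its speed; a pose out of reach is approached as far as the arm can. A call with a number of a shift or a turn outside -1 to 1 is refused whole. A call with a gripper value outside its range is refused whole. The fingers move at their own pace and stop on an object; "grip_force" is the grip in N (left out, the last holds). Time passes only in rows, so rows that repeat a pose let the fingers close. It gives the time, the measured TCP pose, the force, the opening and the grip force at its end, in the units of the state.
- r.sense(): the state, without advancing time (a new reading comes with each control period).
- r.get_image(name): name is "scene" or "top" or "wrist"; returns a dict with "img" (400x640x3 uint8, blue, green, red), "depth" (400x640 float32, m along the optical axis (not along the pixel's ray), 0 where there is no reading), "camera_matrix" (3x3 intrinsics, pixels), "R" (3x3) and "t" (3): a world point X has camera coordinates R X + t; the wrist camera has in their place "mount" (4x4, takes a point from camera to tool coordinates, whose origin is the TCP and whose axes are the flange's). Camera axes: x right, y down, z forward; pixel columns grow to the right and rows downward; lengths in m; the calibration is good to about 2 mm. The wrist camera is an equidistant fisheye: a pixel r from the principal point sees the ray r / f radians off the axis. A picture is of the moment at which its call begins: read the wrist's pose just before it.
- r.finish_job(): hands the job in; it is judged then, once.
The state is a dict: "t": time; "joint_pos": joint angles; "qd": joint speeds; "tau": joint torques, N m; "eef_pos": TCP position; "ee_rot": TCP orientation; "contact_force": force on the tool from outside, world axes, zero at the start; "torque": the same for the moment, N m; "width": opening from 0.0 (shut) to 1.0 (fully open); "grasp_force": force on a finger pad.
Only numpy, scipy, OpenCV 4.12 (cv2) and the standard library are available. Lean on these libraries where they do the work, as an engineer would, in place of code of your own. Each camera call takes 0.05 s, during which the arm holds its last target. There are 200 camera calls.

### The job

The four cylinder valves in the padded rack stand in the order in which they were serviced, counted from that rack's green tag. Move them one by one into the bare rack in reverse order, so that the valve farthest from the tag in the padded rack stands nearest the tag in the bare rack, and so on until the one that was nearest its tag stands farthest from the tag there. Stand each upright on the floor of its own compartment, roughly in the middle, and set it down rather than drop it.

Things in the scene. Friction and masses are not known exactly. Their poses are not given: they have to be found in the camera images.
- rack_full: Padded rack: holds the four valves at the start, each on a cork pad. Low steel box 260 x 64 x 24 mm, walls 4 mm, floor top at z 4 mm; row of four compartments, 60 x 56 mm inside, centred at x = -96, -32, 32, 96 mm. Green tag plate on a stalk at its +x end (to x 163, z 43 mm). Origin: centre of the underside; x along the row to the tag. Fixed; any heading, either side.
- rack_empty: Bare rack: empty at the start, no pads. Low steel box 260 x 64 x 24 mm, walls 4 mm, floor top at z 4 mm; row of four compartments, 60 x 56 mm inside, centred at x = -96, -32, 32, 96 mm. Green tag plate on a stalk at its +x end (to x 163, z 43 mm). Origin: centre of the underside; x along the row to the tag. Fixed; any heading, either side.
- valve_tall: Tall steel cylinder valve with a narrow round black handwheel, 38 mm across, from 76 to 98 mm above the origin (grip it at 87 mm); steel body 22 mm across below it, with an outlet stub along its own x reaching 20 mm from the axis, 29 to 43 mm up. About 0.3 kg. Round foot 34 mm across, 9 mm thick. Loose; origin: centre of the underside, z up; any heading.
- valve_short: Short steel cylinder valve with a wide round black handwheel, 50 mm across, from 46 to 66 mm above the origin (grip it at 57 mm); body 24 mm across, outlet stub along its own x reaching 20 mm from the axis, 19 to 33 mm up. About 0.3 kg. Round foot 34 mm across, 9 mm thick. Loose; origin: centre of the underside, z up; any heading.
- valve_hex: All-brass plug valve with a hexagonal head, 30 mm across flats, from 50 to 80 mm above the origin (grip it at 67 mm), a dark disc on top reaching 83 mm; body 22 mm across, no outlet. About 0.26 kg. Round foot 34 mm across, 9 mm thick. Loose; origin: centre of the underside, z up; one pair of flats faces its own +y and -y. At the start its x is within 0.25 rad of the rack's x.
- valve_bar: Steel cylinder valve with a straight black bar handle, 44 mm long along its own x, 14 mm thick along its y, from 68 to 86 mm above the origin (grip it across the 14 mm at 77 mm); body 22 mm across, outlet stub along x to 20 mm from the axis, 27 to 41 mm up. About 0.28 kg. Round foot 34 mm across, 9 mm thick. Loose; origin: centre of the underside, z up; bar within 0.25 rad of the row at the start.
- pad_tall: The cork pad (50 x 48 x 3 mm) on the floor of that compartment of the padded rack in which valve_tall stands at the start. Fixed; it marks where that valve came from and is not to be handled. Origin: centre of its underside, on the compartment's floor; axes as the rack's.
- pad_short: The cork pad (50 x 48 x 3 mm) on the floor of that compartment of the padded rack in which valve_short stands at the start. Fixed; it marks where that valve came from and is not to be handled. Origin: centre of its underside, on the compartment's floor; axes as the rack's.
- pad_hex: The cork pad (50 x 48 x 3 mm) on the floor of that compartment of the padded rack in which valve_hex stands at the start. Fixed; it marks where that valve came from and is not to be handled. Origin: centre of its underside, on the compartment's floor; axes as the rack's.
- pad_bar: The cork pad (50 x 48 x 3 mm) on the floor of that compartment of the padded rack in which valve_bar stands at the start. Fixed; it marks where that valve came from and is not to be handled. Origin: centre of its underside, on the compartment's floor; axes as the rack's.
Mind the look-alikes: they are no part of the job. Leave any turquoise look-alike of the valve_short alone. Of the things shaped like the valve_hex, the brass one is meant.

How it is judged:
By the outcome, as a careful person would: the job done as asked, in the order asked, and still so for the second after the job is handed in, with the robot touching nothing.
It also fails if it takes over 109 s, if anything falls off the work surface, if the arm or the gripper's body presses on something with over 40 N, if the wrist force passes 120 N, or if a joint passes its speed limit or range.

## Working session

There is one attempt and no reset: what is moved stays moved. The work goes in short steps, Python scripts to look and compute and a tool call to move; the robot and the scene stay as the last step left them, time stands still between calls to the robot, and variables do not carry over. Pictures are saved under pics/ and viewed, at most 14 in all, crops included, and the job is handed in when it is done.

Besides the shell and the picture viewer there is one more tool, called by a JSON object that holds its "op" and its "data". drive_tool: Moves the arm, as the interface text tells. Its arguments: {"type":"object","properties":{"increments":{"type":"array","items":{"type":"array"}},"grip_force":{"type":"number"}},"required":["increments"]}

```bash
mkdir -p pics; cat > h.py <<'E'
import numpy as np, cv2
from plant import r
np.set_printoptions(precision=4,suppress=True)
def pts(d):
    K=d["camera_matrix"];z=d["depth"];v,u=np.mgrid[:z.shape[0],:z.shape[1]]
    c=np.stack([(u-K[0,2])/K[0,0]*z,(v-K[1,2])/K[1,1]*z,z],-1)
    return (c-d["t"])@d["R"]
E
python3 - <<'E'
from h import *
import pickle
s=r.sense();print(s)
for n in("scene","top"):
    d=r.get_image(n);pickle.dump(d,open(n+".pkl","wb"));cv2.imwrite(f"pics/{n}0.png",d["img"]);print(n,d["camera_matrix"],d["R"],d["t"])
E
```

```text
{'t': 0.0, 'joint_pos': array([-69.4436,  18.3527,  89.7068,  -0.0013,  72.0426,  -1.1473]), 'qd': array([-0.0199, -0.062 ,  0.0112,  0.0131,  0.0762, -0.0375]), 'tau': array([  0.0005, -41.2454, -23.1981,   0.073 ,   0.0457,  -0.0001]), 'eef_pos': array([ 0.2125, -0.5338,  0.2381]), 'ee_rot': array([[ 0.9291,  0.3698, -0.0006],
       [ 0.3698, -0.9291,  0.0017],
       [ 0.    , -0.0018, -1.    ]]), 'contact_force': array([ 0.4078, -0.2526,  0.2937]), 'torque': array([-0.0033,  0.0303, -0.0485]), 'grasp_force': 0.0, 'width': 0.9970614694632923}
scene [[362.7623   0.     318.0915]
 [  0.     362.7623 196.7677]
 [  0.       0.       1.    ]] [[-0.061   0.9981 -0.0107]
 [ 0.82    0.044  -0.5707]
 [-0.5691 -0.0436 -0.8211]] [ 0.0101 -0.456   1.1932]
top [[427.3196   0.     317.8911]
 [  0.     427.3196 201.5475]
 [  0.       0.       1.    ]] [[-0.0215 -0.9998 -0.0055]
 [-0.9956  0.0219 -0.0911]
 [ 0.0912  0.0035 -0.9958]] [0.0587 0.59   0.8507]
```

View pics/scene0.png

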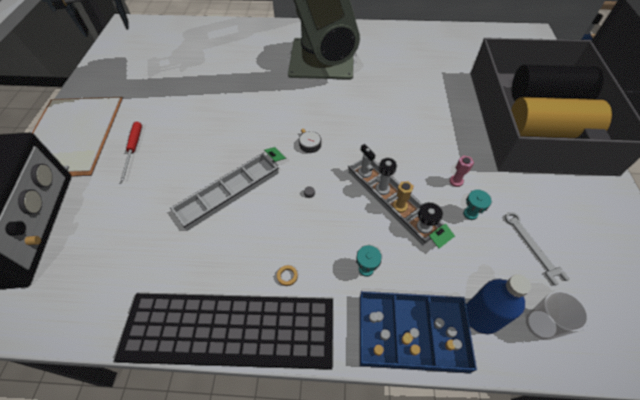

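View pics/top0.png

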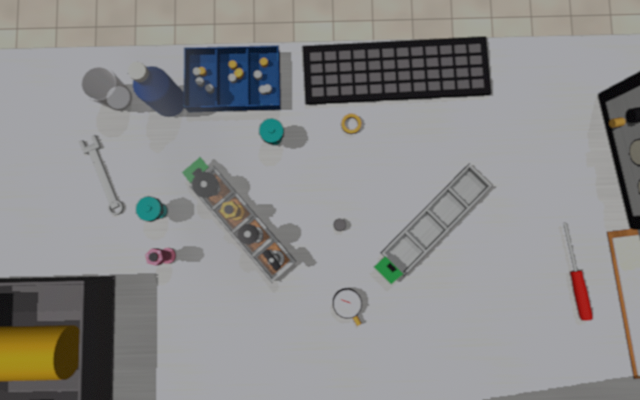

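The scene shows the padded rack at (400,200). From its tag (442,236) it holds short (430,214), brass hex (404,193), tall (387,170) and bar (367,155). The bare rack is at (225,190), with its tag at (275,155).

Look-alikes: short against turquoise at (478,205) and (368,260), which I'll leave. Brass hex (404,193) against the pink hex at (462,170), which I'll also leave. Next I'll measure the racks and valves and check them in a crop.

```bash
cat > m.py <<'E'
from h import *
import pickle
T=pickle.load(open("top.pkl","rb"));S=pickle.load(open("scene.pkl","rb"))
def onz(d,u,v,z):
    K=d["camera_matrix"];ray=d["R"].T@np.array([(u-K[0,2])/K[0,0],(v-K[1,2])/K[1,1],1]);C=-d["R"].T@d["t"]
    return C+ray*(z-C[2])/ray[2]
for n,d,bx in(("T",T,dict(full=(175,150,310,290),empty=(365,155,505,295))),("S",S,dict(full=(335,135,460,255),empty=(165,140,292,235)))):
    P=pts(d);hsv=cv2.cvtColor(d["img"],cv2.COLOR_BGR2HSV)
    for k,(a,b,c,e) in bx.items():
        p=P[b:e,a:c];h=hsv[b:e,a:c]
        g=cv2.inRange(h,(50,120,60),(75,255,255))>0
        q=p[g];tag=np.median(q,0)
        w=(p[...,2]>.017)&(p[...,2]<.028)&(h[...,1]<70)
        n_,lab,st,_=cv2.connectedComponentsWithStats(cv2.dilate(w.astype(np.uint8),np.ones((3,3))))
        i=1+np.argmax(st[1:,4]);w&=lab==i
        (cx,cy),(W,H),ang=cv2.minAreaRect(p[w][:,:2].astype(np.float32)*1000)
        print(n,k,"tag",tag,"rim c",cx,cy,W,H,ang,"z",np.median(p[w][:,2]))
        if k=="full":
            for z0,z1 in((.065,.08),(.08,.088),(.088,.095),(.095,.12)):
                m=((p[...,2]>z0)&(p[...,2]<z1)).astype(np.uint8)
                nn,l,ss,cc=cv2.connectedComponentsWithStats(m)
                for j in range(1,nn):
                    if ss[j,4]>15: print("  ",z0,ss[j,4],cc[j]+[a,b],p[l==j].mean(0))
a=cv2.resize(T["img"][150:290,175:310],None,fx=4,fy=4,interpolation=cv2.INTER_CUBIC)
cv2.imwrite("pics/crop1.png",a)
E
python3 m.py
```

```text
T full tag [nan nan nan] rim c 549.8070678710938 203.29208374023438 260.1037902832031 66.0308609008789 40.04265594482422 z 0.024286691023899073
   0.065 529 [203.8904 184.0945] [0.6259 0.2676 0.0741]
   0.065 23 [236.3913 209.6522] [0.5746 0.2047 0.0722]
   0.065 17 [275.2941 256.7059] [0.4822 0.1296 0.0759]
   0.08 41 [233.     210.3659] [0.5723 0.2084 0.0862]
   0.088 152 [228.1645 209.2697] [0.5743 0.2168 0.0902]
   0.088 138 [270.8188 259.4493] [0.4779 0.1363 0.093 ]
   0.095 344 [247.1802 233.6977] [0.5268 0.1782 0.106 ]
T empty tag [ 0.4495 -0.0895  0.0365] rim c 550.4573364257812 -195.75442504882812 66.296142578125 262.7068786621094 43.62065887451172 z 0.02402890528184535
S full tag [0.6674 0.295  0.0341] rim c 551.7536010742188 202.81393432617188 262.12481689453125 68.96211242675781 40.00905990600586 z 0.02192809367037831
   0.065 38 [365.6842 156.7632] [0.4859 0.1321 0.0737]
   0.065 17 [385.4118 176.0588] [0.5373 0.1765 0.069 ]
   0.065 61 [403.5082 194.1639] [0.5883 0.2128 0.0726]
   0.065 408 [430.8015 212.0784] [0.6309 0.2668 0.0718]
   0.065 125 [368.984 250.456] [0.7248 0.1361 0.0661]
   0.08 36 [367.6667 154.3333] [0.4873 0.1356 0.0841]
   0.08 19 [385.7368 173.3684] [0.5432 0.1745 0.0861]
   0.08 110 [405.4727 187.5545] [0.5797 0.2153 0.0855]
   0.088 88 [367.9091 150.1932] [0.4811 0.1355 0.0915]
   0.088 30 [386.6 172.2] [0.544  0.1756 0.0914]
   0.088 42 [406.5714 185.2619] [0.5763 0.2172 0.0893]
   0.095 221 [388.0769 164.5747] [0.5319 0.1777 0.1032]
S empty tag [ 0.455  -0.0886  0.0352] rim c 551.904296875 -196.98707580566406 69.1749496459961 263.505126953125 43.623226165771484 z 0.02187504207065959
  return _methods._mean(a, axis=axis, dtype=dtype,
  ret = um.true_divide(
```

View pics/crop1.png

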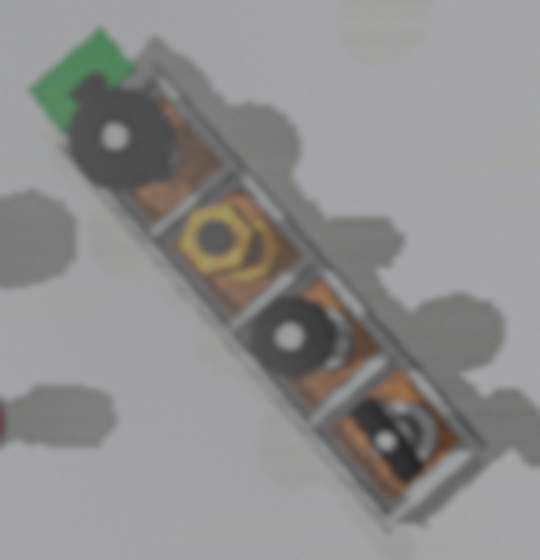

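The crop confirms short, brass hex, tall and bar, counted from the tag. The bar lies along the row at crop (388,440), and the hex flats face across it. The rack poses agree in both views, with rim sizes close to 260 x 64. I'll write a planner for the moves and work out the bar and hex yaw.

```bash
cat > plan.py <<'E'
from h import *
def plan(wps,start=None):
    "wps: (x,y,z,heading deg of tool x); prints tx,ty,tz,spin per waypoint, chained on ideal vertical tool"
    s=r.sense();R=s["ee_rot"];p=s["eef_pos"].copy();h=np.degrees(np.arctan2(R[1,0],R[0,0]))
    print("now",p,"head",round(h,2),"j",s["joint_pos"])
    if start: p=np.array(start[:3]);h=start[3]
    for x,y,z,H in wps:
        a=np.radians(h);tx=np.array([np.cos(a),np.sin(a),0]);ty=np.array([np.sin(a),-np.cos(a),0])
        d=np.array([x,y,z])-p;i=np.array([d@tx,d@ty,-d[2]])/.2
        print([x,y,z,H],"->",i.round(3),"spin",round(-((H-h+180)%360-180)/180,4),"rows",int(np.ceil(max(np.linalg.norm(d)/.05,abs(H-h)/8.59))))
        p=np.array([x,y,z]);h=H
E
cat > a.py <<'E'
from m import *
from plan import plan
P=pts(T)
m=((P[...,2]>.08)&(P[...,2]<.1)).astype(np.uint8)
for nm,(u,v) in dict(bar=(271,259),hex=(228,209)).items():
    q=P[v-16:v+16,u-16:u+16][m[v-16:v+16,u-16:u+16]>0][:,:2]
    c=q.mean(0);w,V=np.linalg.eigh(np.cov((q-c).T));print(nm,c,np.degrees(np.arctan2(V[1,1],V[0,1])),np.sqrt(w*12))
# brass hex top contour angles
plan([(.28,-.36,.26,40),(.40,-.19,.26,40),(.46,.0,.26,40),(.48,.12,.26,40)])
E
python3 a.py | tail -8
```

```text
S empty tag [ 0.455  -0.0886  0.0352] rim c 551.904296875 -196.98707580566406 69.1749496459961 263.505126953125 43.623226165771484 z 0.02187504207065959
bar [0.4779 0.1359] -143.56756891294626 [0.0146 0.0437]
hex [0.5745 0.2166] 66.22222607091662 [0.0278 0.0287]
now [ 0.2125 -0.5338  0.2382] head 21.7 j [-69.442   18.3472  89.7     -0.0023  72.0441  -1.1446]
[0.28, -0.36, 0.26, 40] -> [ 0.635 -0.683 -0.109] spin -0.1016 rows 4
[0.4, -0.19, 0.26, 40] -> [ 1.006 -0.265 -0.   ] spin 0.0 rows 5
[0.46, 0.0, 0.26, 40] -> [ 0.84  -0.535 -0.   ] spin 0.0 rows 4
[0.48, 0.12, 0.26, 40] -> [ 0.462 -0.395 -0.   ] spin 0.0 rows 3
  return _methods._mean(a, axis=axis, dtype=dtype,
  ret = um.true_divide(
```

{"op": "drive_tool", "data": {"increments": [[1,[0.635,-0.683,-0.11],-0.1016],[1,[0.635,-0.683,-0.11],-0.1016],[1,[0.635,-0.683,-0.11],-0.1016],[1,[0.635,-0.683,-0.11],-0.1016],[1,[0.635,-0.683,-0.11],-0.1016],[1,[0.635,-0.683,-0.11],-0.1016],[1,[0.635,-0.683,-0.11],-0.1016]]}}

```text
t: 0.8
eef_pos: [0.2799, -0.3611, 0.2607]
ee_rot: [[0.766, 0.642, -0.0], [0.642, -0.766, -0.0], [-0.0, -0.0, -1.0]]
contact_force: [-0.6, -0.1, -0.2]
width: 1.001
grasp_force: 0.0
```

{"op": "drive_tool", "data": {"increments": [[1,[1,-0.265,0],0],[1,[1,-0.265,0],0],[1,[1,-0.265,0],0],[1,[1,-0.265,0],0],[1,[1,-0.265,0],0],[1,[1,-0.265,0],0]]}}

```text
t: 1.4
eef_pos: [0.3999, -0.1914, 0.2605]
ee_rot: [[0.765, 0.644, -0.001], [0.644, -0.765, -0.0], [-0.001, -0.001, -1.0]]
contact_force: [-0.5, 0.2, -0.3]
width: 0.994
grasp_force: 0.0
```

{"op": "drive_tool", "data": {"increments": [[1,[0.84,-0.535,0],0],[1,[0.84,-0.535,0],0],[1,[0.84,-0.535,0],0],[1,[0.84,-0.535,0],0],[1,[0.84,-0.535,0],0],[1,[0.84,-0.535,0],0]]}}

```text
t: 2.0
eef_pos: [0.4593, -0.0026, 0.2605]
ee_rot: [[0.766, 0.643, -0.001], [0.643, -0.766, -0.001], [-0.002, 0.0, -1.0]]
contact_force: [-0.8, -0.5, 0.2]
width: 1.005
grasp_force: 0.0
```

{"op": "drive_tool", "data": {"increments": [[1,[0.462,-0.395,0],0],[1,[0.462,-0.395,0],0],[1,[0.462,-0.395,0],0],[1,[0.462,-0.395,0],0],[1,[0.462,-0.395,0],0],[1,[0.462,-0.395,0],0],[1,[0.462,-0.395,0],0]]}}

```text
t: 2.7
eef_pos: [0.4792, 0.1168, 0.261]
ee_rot: [[0.768, 0.641, 0.0], [0.641, -0.768, -0.001], [-0.0, 0.0, -1.0]]
contact_force: [0.1, 0.2, 0.5]
width: 0.997
grasp_force: 0.0
```

```bash
cat > w.py <<'E'
from h import *
def wrist():
    s=r.sense();d=r.get_image("wrist");d["Tw"]=np.block([[s["ee_rot"],s["eef_pos"][:,None]],[np.zeros((1,3)),1]])@d["mount"];return d
def proj(d,X):
    X=np.asarray(X);c=(X-d["Tw"][:3,3])@d["Tw"][:3,:3];K=d["camera_matrix"]
    rh=np.hypot(c[...,0],c[...,1]);k=np.arctan2(rh,c[...,2])/np.maximum(rh,1e-9)
    return K[0,2]+K[0,0]*k*c[...,0],K[1,2]+K[1,1]*k*c[...,1]
def ortho(d,cx,cy,z,half=.08,n=320,head=0):
    "picture of plane z: columns along heading, rows down = -(left)"
    g=np.linspace(-half,half,n);A,B=np.meshgrid(g,-g);h=np.radians(head)
    X=np.stack([cx+A*np.cos(h)-B*np.sin(h),cy+A*np.sin(h)+B*np.cos(h),np.full_like(A,z)],-1)
    u,v=proj(d,X);return cv2.remap(d["img"],u.astype(np.float32),v.astype(np.float32),cv2.INTER_LINEAR)
E
python3 - <<'E'
from w import *
import pickle
d=wrist();pickle.dump(d,open("w1.pkl","wb"));print(d["Tw"],d["camera_matrix"])
o=[ortho(d,x,y,z,head=40) for x,y,z in((.4779,.1359,.093),(.529,.178,.105),(.5745,.2166,.09),(.628,.267,.073))]
for i in o: cv2.drawMarker(i,(160,160),(0,0,255),0,20,1)
cv2.imwrite("pics/w1.png",np.vstack([np.hstack([o[0],o[1]]),np.hstack([o[2],o[3]])])[:, :])
im=cv2.imread("pics/w1.png");cv2.imwrite("pics/w1.png",cv2.resize(im,(600,600)))
E
```

```text
[[ 0.6407 -0.745  -0.1857  0.5308]
 [-0.7678 -0.6218 -0.1546  0.1619]
 [-0.0003  0.2417 -0.9704  0.4063]
 [ 0.      0.      0.      1.    ]] [[309.7069   0.     313.9378]
 [  0.     309.7069 203.4569]
 [  0.       0.       1.    ]]
```

View pics/w1.png

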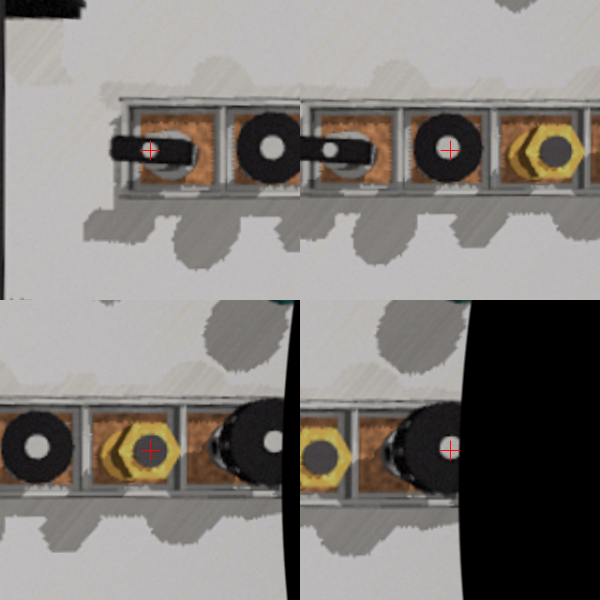

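The wrist orthophoto agrees with the top view. The bar hub is at (150,150) with heading about 36.6°, the tall hub is 1.6 mm off, the hex is on the mark with its flats across the row, and the short is on the mark. Bar first.

```bash
python3 - <<'E'
from plan import plan
plan([(.4785,.1362,.13,36.6),(.4785,.1362,.09,36.6),(.4785,.1362,.22,36.6),(.47,0,.22,0),(.4846,-.1267,.22,-46.4),(.4846,-.1267,.11,-46.4),(.4846,-.1267,.088,-46.4)])
E
```

```text
now [0.4792 0.1171 0.261 ] head 39.86 j [12.4144 10.0962 97.6679 -0.0236 72.2362 62.5572]
[0.4785, 0.1362, 0.13, 36.6] -> [ 0.058 -0.075  0.655] spin 0.0181 rows 3
[0.4785, 0.1362, 0.09, 36.6] -> [0.  0.  0.2] spin -0.0 rows 1
[0.4785, 0.1362, 0.22, 36.6] -> [ 0.    0.   -0.65] spin -0.0 rows 3
[0.47, 0, 0.22, 0] -> [-0.44   0.521 -0.   ] spin 0.2033 rows 5
[0.4846, -0.1267, 0.22, -46.4] -> [ 0.073  0.634 -0.   ] spin 0.2578 rows 6
[0.4846, -0.1267, 0.11, -46.4] -> [0.   0.   0.55] spin -0.0 rows 3
[0.4846, -0.1267, 0.088, -46.4] -> [0.   0.   0.11] spin -0.0 rows 1
```

{"op": "drive_tool", "data": {"increments": [[1,[0.058,-0.075,0.3],0.0181],[1,[0.058,-0.075,0.5],0.0181],[1,[0.058,-0.075,0.655],0.0181],[1,[0.058,-0.075,0.655],0.0181],[1,[0.058,-0.075,0.655],0.0181]]}}

```text
t: 3.25
eef_pos: [0.4791, 0.1373, 0.1306]
ee_rot: [[0.802, 0.598, 0.0], [0.598, -0.802, -0.0], [0.0, 0.0, -1.0]]
contact_force: [-0.0, 0.2, -0.3]
width: 1.001
grasp_force: 0.0
```

{"op": "drive_tool", "data": {"increments": [[1,[0,0,0.1],0],[1,[0,0,0.2],0],[1,[0,0,0.2],0],[0.2,[0,0,0.2],0],[-0.2,[0,0,0.2],0],[-1,[0,0,0.2],0],[-1,[0,0,0.2],0],[-1,[0,0,0.2],0],[-1,[0,0,0.2],0],[-1,[0,0,0.2],0]], "grip_force": 25}}

```text
t: 4.25
eef_pos: [0.4785, 0.1376, 0.0899]
ee_rot: [[0.801, 0.598, 0.0], [0.598, -0.801, -0.0], [-0.0, 0.0, -1.0]]
contact_force: [-0.1, -0.8, -0.3]
width: 0.418
grasp_force: 0.0
```

{"op": "drive_tool", "data": {"increments": [[-1,[0,0,0],0],[-1,[0,0,0],0],[-1,[0,0,0],0],[-1,[0,0,0],0]]}}

```text
t: 4.65
eef_pos: [0.4788, 0.1374, 0.09]
ee_rot: [[0.801, 0.598, 0.001], [0.598, -0.801, -0.0], [0.0, 0.001, -1.0]]
contact_force: [0.9, -1.7, -0.6]
width: 0.23
grasp_force: 25.0
```

{"op": "drive_tool", "data": {"increments": [[-1,[0,0,0],0],[-1,[0,0,0],0],[-1,[0,0,0],0],[-1,[0,0,0],0]]}}

```text
t: 5.05
eef_pos: [0.4786, 0.1375, 0.09]
ee_rot: [[0.801, 0.598, 0.0], [0.598, -0.801, -0.0], [0.0, 0.0, -1.0]]
contact_force: [1.3, -1.1, 0.8]
width: 0.227
grasp_force: 25.0
```

{"op": "drive_tool", "data": {"increments": [[-1,[0,0,-0.05],0],[-1,[0,0,-0.1],0],[-1,[0,0,-0.2],0],[-1,[0,0,-0.2],0],[-1,[0,0,-0.2],0]]}}

```text
t: 5.55
eef_pos: [0.4785, 0.1377, 0.1303]
ee_rot: [[0.801, 0.598, 0.001], [0.598, -0.801, 0.0], [0.001, 0.0, -1.0]]
contact_force: [-0.3, 0.6, -3.2]
width: 0.228
grasp_force: 24.9
```

```bash
python3 - <<'E'
from w import *
d=wrist();cv2.imwrite("pics/w2.png",d["img"][100:,150:500])
print(r.sense()["width"])
E
```

```text
0.22869356695359197
```

View pics/w2.png

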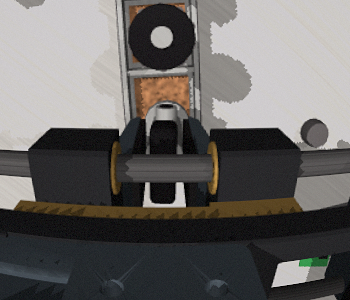

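The pads hold the 22 mm body just under the bar, which explains the 20.7 mm opening. The bar sits centred between the fingers at (162,160) and the valve hangs free (3 N). Carrying it over.

{"op": "drive_tool", "data": {"increments": [[-1,[0,0,-0.2],0],[-1,[0,0,-0.45],0],[-1,[0,0,-0.45],0],[-1,[-0.44,0.521,-0.45],0.2033],[-1,[-0.44,0.521,-0.45],0.2033],[-1,[-0.44,0.521,-0.45],0.2033],[-1,[-0.44,0.521,-0.45],0.2033],[-1,[-0.44,0.521,-0.45],0.2033],[-1,[-0.44,0.521,-0.45],0.2033],[-1,[-0.44,0.521,-0.45],0.2033]]}}

```text
t: 6.6
eef_pos: [0.4697, 0.0015, 0.2188]
ee_rot: [[1.0, 0.004, -0.002], [0.004, -1.0, 0.0], [-0.002, -0.0, -1.0]]
contact_force: [0.7, -0.4, -1.8]
width: 0.228
grasp_force: 25.0
```

{"op": "drive_tool", "data": {"increments": [[-1,[0.073,0.634,0],0.2578],[-1,[0.073,0.634,0],0.2578],[-1,[0.073,0.634,0],0.2578],[-1,[0.073,0.634,0],0.2578],[-1,[0.073,0.634,0],0.2578],[-1,[0.073,0.634,0],0.2578],[-1,[0.073,0.634,0],0.2578],[-1,[0.073,0.634,0],0.2578],[-1,[0.073,0.634,0],0.2578]]}}

```text
t: 7.5
eef_pos: [0.4852, -0.1251, 0.2198]
ee_rot: [[0.693, -0.721, -0.0], [-0.721, -0.693, -0.0], [-0.0, 0.0, -1.0]]
contact_force: [0.2, -0.4, -3.0]
width: 0.227
grasp_force: 25.0
```

```bash
python3 - <<'E'
from plan import plan
plan([(.4846,-.1267,.11,-46.4),(.4846,-.1267,.088,-46.4)])
from w import *
d=wrist();o=ortho(d,.5508,-.1962,.024,.16,600,133.6)[100:500]
for x in(-96,-32,32,96):cv2.drawMarker(o,(int(300+x*1.875),200),(0,0,255),0,14,1)
cv2.imwrite("pics/w3.png",o)
E
```

```text
now [ 0.4852 -0.1251  0.2198] head -46.17 j [-15.7657  12.4708 100.7725  -0.0046  66.7708 120.4051]
[0.4846, -0.1267, 0.11, -46.4] -> [0.004 0.008 0.549] spin 0.0013 rows 3
[0.4846, -0.1267, 0.088, -46.4] -> [0.   0.   0.11] spin -0.0 rows 1
```

View pics/w3.png

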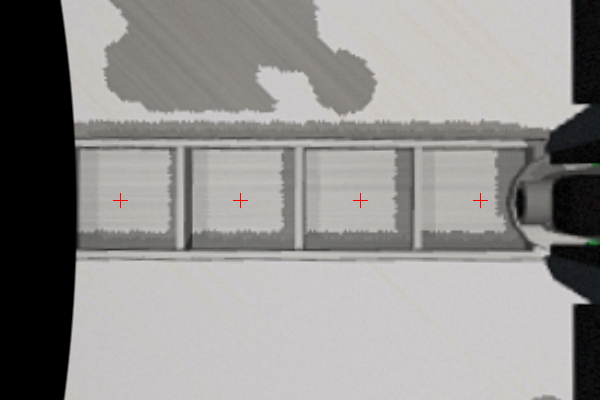

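The bare rack's dividers at x = 180, 299 and 417 match the predicted 180, 300 and 420, so the targets are right. Lowering.

{"op": "drive_tool", "data": {"increments": [[-1,[0.004,0.008,0.2],0.0013],[-1,[0.004,0.008,0.4],0.0013],[-1,[0.004,0.008,0.52],0.0013],[-1,[0.004,0.008,0.58],0.0013],[-1,[0.004,0.008,0.61],0.0013],[-1,[0.004,0.008,0.63],0.0013],[-1,[0.004,0.008,0.645],0.0013],[-1,[0.004,0.008,0.654],0.0013],[-1,[0.004,0.008,0.66],0.0013],[-1,[0.004,0.008,0.66],0.0013]]}}

```text
t: 8.55
eef_pos: [0.4848, -0.1271, 0.0883]
ee_rot: [[0.688, -0.725, 0.001], [-0.725, -0.688, -0.0], [0.001, -0.0, -1.0]]
contact_force: [0.2, -0.3, -2.2]
width: 0.233
grasp_force: 25.0
```

{"op": "drive_tool", "data": {"increments": [[-1,[0,0,0.003],0],[-1,[0,0,0.006],0],[-1,[0,0,0.008],0],[-1,[0,0,0.008],0]]}}

```text
t: 8.95
eef_pos: [0.4849, -0.1272, 0.0868]
ee_rot: [[0.688, -0.725, 0.001], [-0.725, -0.688, -0.0], [0.001, -0.0, -1.0]]
contact_force: [-0.0, -0.3, 2.8]
width: 0.227
grasp_force: 25.0
```

Contact made (-2.2 → +2.8 N). Releasing and rising.

{"op": "drive_tool", "data": {"increments": [[-0.3,[0,0,0],0],[0,[0,0,0],0],[0.3,[0,0,0],0],[0.5,[0,0,-0.05],0],[0.5,[0,0,-0.2],0],[1,[0,0,-0.4],0],[1,[0,0,-0.666],0],[1,[0,0,-0.666],0],[1,[0,0,-0.666],0]], "grip_force": 25}}

```text
t: 9.85
eef_pos: [0.4853, -0.1272, 0.2216]
ee_rot: [[0.688, -0.725, 0.004], [-0.725, -0.688, -0.001], [0.004, -0.002, -1.0]]
contact_force: [0.0, 0.2, -0.8]
width: 0.98
grasp_force: 0.0
```

```bash
python3 - <<'E'
from plan import plan
plan([(.50,.03,.22,0),(.5268,.1782,.22,40),(.5268,.1782,.10,40),(.5268,.1782,.22,40),(.52,.0,.22,0),(.5287,-.1730,.22,-46.4),(.5287,-.1730,.098,-46.4)])
from w import *
d=wrist();o=ortho(d,.5508,-.1962,.024,.16,600,133.6)[100:500]
cv2.imwrite("pics/w4.png",o)
E
```

```text
now [ 0.4853 -0.1272  0.2216] head -46.5 j [-15.9994  12.318  100.6966  -0.0007  66.73   120.4999]
[0.5, 0.03, 0.22, 0] -> [-0.52  -0.594  0.008] spin -0.2583 rows 6
[0.5268, 0.1782, 0.22, 40] -> [ 0.134 -0.741 -0.   ] spin -0.2222 rows 5
[0.5268, 0.1782, 0.1, 40] -> [0.  0.  0.6] spin 0.0 rows 3
[0.5268, 0.1782, 0.22, 40] -> [ 0.   0.  -0.6] spin 0.0 rows 3
[0.52, 0.0, 0.22, 0] -> [-0.599  0.661 -0.   ] spin 0.2222 rows 5
[0.5287, -0.173, 0.22, -46.4] -> [ 0.043  0.865 -0.   ] spin 0.2578 rows 6
[0.5287, -0.173, 0.098, -46.4] -> [0.   0.   0.61] spin -0.0 rows 3
```

View pics/w4.png

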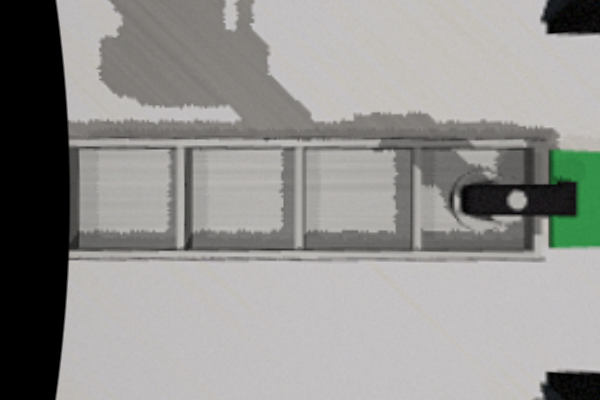

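The bar valve stands in the compartment nearest the tag, with its foot at about (478,200). Next, the tall.

{"op": "drive_tool", "data": {"increments": [[1,[-0.52,-0.594,0],-0.2583],[1,[-0.52,-0.594,0],-0.2583],[1,[-0.52,-0.594,0],-0.2583],[1,[-0.52,-0.594,0],-0.2583],[1,[-0.52,-0.594,0],-0.2583],[1,[-0.52,-0.594,0],-0.2583],[1,[-0.52,-0.594,0],-0.2583],[1,[-0.52,-0.594,0],-0.2583]]}}

```text
t: 10.7
eef_pos: [0.4985, 0.0301, 0.2183]
ee_rot: [[1.0, -0.001, -0.003], [-0.001, -1.0, -0.0], [-0.003, 0.0, -1.0]]
contact_force: [0.4, 0.7, -0.3]
width: 1.001
grasp_force: 0.0
```

{"op": "drive_tool", "data": {"increments": [[1,[0.134,-0.741,0],-0.2222],[1,[0.134,-0.741,0],-0.2222],[1,[0.134,-0.741,0],-0.2222],[1,[0.134,-0.741,0],-0.2222],[1,[0.134,-0.741,0],-0.2222],[1,[0.134,-0.741,0],-0.2222],[1,[0.134,-0.741,0],-0.2222],[1,[0.134,-0.741,0],-0.2222]]}}

```text
t: 11.5
eef_pos: [0.5259, 0.1779, 0.2194]
ee_rot: [[0.768, 0.641, -0.0], [0.641, -0.768, -0.0], [-0.0, -0.0, -1.0]]
contact_force: [0.3, 0.6, 0.3]
width: 1.0
grasp_force: 0.0
```

```bash
python3 - <<'E'
from plan import plan
plan([(.5268,.1782,.10,40),(.5268,.1782,.22,40),(.52,.0,.22,0),(.5287,-.1730,.22,-46.4)])
E
```

```text
now [0.5259 0.1779 0.2194] head 39.84 j [17.5031 17.3019 94.0513 -0.0059 68.6678 67.662 ]
[0.5268, 0.1782, 0.1, 40] -> [0.004 0.002 0.597] spin -0.0009 rows 3
[0.5268, 0.1782, 0.22, 40] -> [ 0.   0.  -0.6] spin 0.0 rows 3
[0.52, 0.0, 0.22, 0] -> [-0.599  0.661 -0.   ] spin 0.2222 rows 5
[0.5287, -0.173, 0.22, -46.4] -> [ 0.043  0.865 -0.   ] spin 0.2578 rows 6
```

{"op": "drive_tool", "data": {"increments": [[1,[0.004,0.002,0.25],0],[1,[0.004,0.002,0.45],0],[1,[0.004,0.002,0.597],0],[1,[0.004,0.002,0.597],0],[0.5,[0.004,0.002,0.597],0],[0.1,[0.004,0.002,0.597],0],[-1,[0.004,0.002,0.597],0],[-1,[0.004,0.002,0.597],0],[-1,[0.004,0.002,0.597],0],[-1,[0.004,0.002,0.597],0]], "grip_force": 25}}

```text
t: 12.5
eef_pos: [0.527, 0.1786, 0.1006]
ee_rot: [[0.766, 0.643, 0.001], [0.643, -0.766, 0.0], [0.001, 0.0, -1.0]]
contact_force: [0.6, -0.4, -0.7]
width: 0.506
grasp_force: 0.0
```

{"op": "drive_tool", "data": {"increments": [[-1,[0,0,0],0],[-1,[0,0,0],0],[-1,[0,0,0],0],[-1,[0,0,0],0]]}}

```text
t: 12.9
eef_pos: [0.5271, 0.1785, 0.1003]
ee_rot: [[0.766, 0.643, 0.001], [0.643, -0.766, -0.0], [0.0, 0.0, -1.0]]
contact_force: [0.3, -1.3, 2.0]
width: 0.413
grasp_force: 25.0
```

The opening is 37.6 mm against the 38 mm handwheel, so the grip is good. Lifting and transferring.

{"op": "drive_tool", "data": {"increments": [[-1,[0,0,-0.1],0],[-1,[0,0,-0.35],0],[-1,[0,0,-0.6],0],[-1,[-0.599,0.661,-0.6],0.2222],[-1,[-0.599,0.661,-0.6],0.2222],[-1,[-0.599,0.661,-0.6],0.2222],[-1,[-0.599,0.661,-0.6],0.2222],[-1,[-0.599,0.661,-0.6],0.2222],[-1,[-0.599,0.661,-0.6],0.2222],[-1,[-0.599,0.661,-0.6],0.2222]]}}

```text
t: 13.9
eef_pos: [0.5196, 0.0007, 0.2196]
ee_rot: [[1.0, 0.002, -0.001], [0.002, -1.0, 0.0], [-0.001, -0.0, -1.0]]
contact_force: [-0.1, -0.1, -2.3]
width: 0.413
grasp_force: 25.0
```

{"op": "drive_tool", "data": {"increments": [[-1,[0.043,0.865,0],0.2578],[-1,[0.043,0.865,0],0.2578],[-1,[0.043,0.865,0],0.2578],[-1,[0.043,0.865,0],0.2578],[-1,[0.043,0.865,0],0.2578],[-1,[0.043,0.865,0],0.2578],[-1,[0.043,0.865,0],0.2578],[-1,[0.043,0.865,0],0.2578],[-1,[0.043,0.865,0],0.2578]]}}

```text
t: 14.8
eef_pos: [0.5287, -0.172, 0.22]
ee_rot: [[0.691, -0.722, -0.0], [-0.722, -0.691, 0.0], [-0.0, 0.0, -1.0]]
contact_force: [-0.1, -0.2, -2.1]
width: 0.411
grasp_force: 25.0
```

```bash
python3 - <<'E'
from plan import plan
plan([(.5287,-.1730,.098,-46.4)])
E
```

```text
now [ 0.5287 -0.172   0.22  ] head -46.26 j [-19.2043  17.3409  93.889   -0.0021  68.781  117.0573]
[0.5287, -0.173, 0.098, -46.4] -> [0.003 0.004 0.61 ] spin 0.0008 rows 3
```

{"op": "drive_tool", "data": {"increments": [[-1,[0.003,0.004,0.2],0],[-1,[0.003,0.004,0.4],0],[-1,[0.003,0.004,0.5],0],[-1,[0.003,0.004,0.56],0],[-1,[0.003,0.004,0.59],0],[-1,[0.003,0.004,0.6],0],[-1,[0.003,0.004,0.605],0],[-1,[0.003,0.004,0.61],0],[-1,[0.003,0.004,0.612],0],[-1,[0.003,0.004,0.612],0]]}}

```text
t: 15.8
eef_pos: [0.5287, -0.1738, 0.0982]
ee_rot: [[0.69, -0.724, 0.001], [-0.724, -0.69, -0.0], [0.001, -0.0, -1.0]]
contact_force: [0.5, 0.5, -2.5]
width: 0.41
grasp_force: 25.0
```

{"op": "drive_tool", "data": {"increments": [[-1,[0,0,0.002],0],[-1,[0,0,0.004],0],[-1,[0,0,0.004],0]]}}

```text
t: 16.1
eef_pos: [0.5286, -0.1738, 0.0972]
ee_rot: [[0.69, -0.724, 0.0], [-0.724, -0.69, -0.0], [0.001, -0.0, -1.0]]
contact_force: [-0.8, 0.2, 0.2]
width: 0.41
grasp_force: 25.0
```

{"op": "drive_tool", "data": {"increments": [[-1,[0,0,0.002],0],[0,[0,0,0.002],0],[0.2,[0,0,0.002],0],[0.6,[0,0,0],0],[0.8,[0,0,-0.1],0],[1,[0,0,-0.35],0],[1,[0,0,-0.61],0],[1,[0,0,-0.61],0],[1,[0,0,-0.61],0]]}}

```text
t: 17.0
eef_pos: [0.529, -0.1738, 0.2203]
ee_rot: [[0.69, -0.724, 0.003], [-0.724, -0.69, -0.001], [0.003, -0.002, -1.0]]
contact_force: [0.1, 0.2, -0.0]
width: 0.998
grasp_force: 0.0
```

```bash
python3 - <<'E'
from plan import plan
plan([(.55,.03,.22,0),(.5755,.2165,.22,40),(.5755,.2165,.08,40),(.5755,.2165,.22,40),(.56,.0,.22,0),(.5729,-.2194,.22,-46.4)])
E
```

```text
now [ 0.529  -0.1738  0.2203] head -46.41 j [-19.3711  17.3028  93.9036   0.002   68.6038 117.0371]
[0.55, 0.03, 0.22, 0] -> [-0.666 -0.779  0.002] spin -0.2578 rows 6
[0.5755, 0.2165, 0.22, 40] -> [ 0.127 -0.932 -0.   ] spin -0.2222 rows 5
[0.5755, 0.2165, 0.08, 40] -> [0.  0.  0.7] spin 0.0 rows 3
[0.5755, 0.2165, 0.22, 40] -> [ 0.   0.  -0.7] spin 0.0 rows 3
[0.56, 0.0, 0.22, 0] -> [-0.755  0.779 -0.   ] spin 0.2222 rows 5
[0.5729, -0.2194, 0.22, -46.4] -> [ 0.064  1.097 -0.   ] spin 0.2578 rows 6
```

{"op": "drive_tool", "data": {"increments": [[1,[-0.666,-0.779,0],-0.2578],[1,[-0.666,-0.779,0],-0.2578],[1,[-0.666,-0.779,0],-0.2578],[1,[-0.666,-0.779,0],-0.2578],[1,[-0.666,-0.779,0],-0.2578],[1,[-0.666,-0.779,0],-0.2578],[1,[-0.666,-0.779,0],-0.2578],[1,[-0.666,-0.779,0],-0.2578]]}}

```text
t: 17.8
eef_pos: [0.5487, 0.0301, 0.2174]
ee_rot: [[1.0, -0.002, -0.003], [-0.002, -1.0, -0.0], [-0.003, 0.0, -1.0]]
contact_force: [-0.4, 0.4, 0.3]
width: 1.003
grasp_force: 0.0
```

{"op": "drive_tool", "data": {"increments": [[1,[0.127,-0.932,0],-0.2222],[1,[0.127,-0.932,0],-0.2222],[1,[0.127,-0.932,0],-0.2222],[1,[0.127,-0.932,0],-0.2222],[1,[0.127,-0.932,0],-0.2222],[1,[0.127,-0.932,0],-0.2222],[1,[0.127,-0.932,0],-0.2222],[1,[0.127,-0.932,0],-0.2222]]}}

```text
t: 18.6
eef_pos: [0.5749, 0.2155, 0.2188]
ee_rot: [[0.768, 0.64, -0.0], [0.64, -0.768, -0.0], [-0.001, 0.0, -1.0]]
contact_force: [0.5, 0.2, -0.4]
width: 1.002
grasp_force: 0.0
```

```bash
python3 - <<'E'
from plan import plan
plan([(.5755,.2165,.08,40)])
from w import *
d=wrist();o=np.hstack([ortho(d,.5755,.2165,.09,.05,400,40),ortho(d,.55,-.196,.024,.16,400,133.6)])
cv2.drawMarker(o,(200,200),(0,0,255),0,20,1)
cv2.imwrite("pics/w5.png",o)
E
```

```text
now [0.5749 0.2155 0.2188] head 39.8 j [19.4797 22.5551 86.1214 -0.0117 71.3532 69.6858]
[0.5755, 0.2165, 0.08, 40] -> [ 0.006 -0.002  0.694] spin -0.0011 rows 3
```

View pics/w5.png

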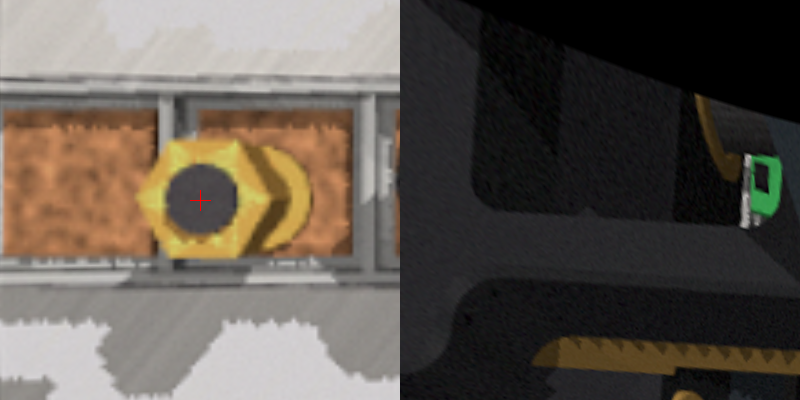

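The hex centre is at (200,200), on the mark, with its flats at y = 141 and 258 parallel to the row within 2°. Gripping.

{"op": "drive_tool", "data": {"increments": [[1,[0.006,-0.002,0.25],0.007],[1,[0.006,-0.002,0.45],0.007],[1,[0.006,-0.002,0.6],0.007],[1,[0.006,-0.002,0.694],0.007],[0.5,[0.006,-0.002,0.694],0.007],[0,[0.006,-0.002,0.694],0.007],[-1,[0.006,-0.002,0.694],0.007],[-1,[0.006,-0.002,0.694],0.007],[-1,[0.006,-0.002,0.694],0.007],[-1,[0.006,-0.002,0.694],0.007]], "grip_force": 25}}

```text
t: 19.65
eef_pos: [0.5758, 0.2178, 0.0808]
ee_rot: [[0.78, 0.626, 0.001], [0.626, -0.78, 0.0], [0.001, 0.0, -1.0]]
contact_force: [-0.3, -0.0, 0.2]
width: 0.507
grasp_force: 0.0
```

{"op": "drive_tool", "data": {"increments": [[-1,[0,0,0],0],[-1,[0,0,0],0],[-1,[0,0,0],0],[-1,[0,0,0],0],[-1,[0,0,0],0]]}}

```text
t: 20.15
eef_pos: [0.5758, 0.2177, 0.0803]
ee_rot: [[0.78, 0.626, 0.001], [0.626, -0.78, -0.0], [0.0, 0.0, -1.0]]
contact_force: [0.6, -1.3, 1.2]
width: 0.33
grasp_force: 25.0
```

{"op": "drive_tool", "data": {"increments": [[-1,[0,0,-0.1],0],[-1,[0,0,-0.35],0],[-1,[0,0,-0.6],0],[-1,[-0.8,0.95,-0.7],0.2222],[-1,[-0.8,0.95,-0.7],0.2222],[-1,[-0.8,0.95,-0.7],0.2222],[-1,[-0.8,0.95,-0.7],0.2222],[-1,[-0.8,0.95,-0.7],0.2222],[-1,[-0.8,0.95,-0.7],0.2222],[-1,[-0.8,0.95,-0.7],0.2222]]}}

```text
t: 21.15
eef_pos: [0.569, -0.0314, 0.2195]
ee_rot: [[1.0, -0.024, -0.002], [-0.024, -1.0, 0.001], [-0.002, -0.001, -1.0]]
contact_force: [0.1, 0.5, -3.0]
width: 0.327
grasp_force: 25.0
```

```bash
python3 - <<'E'
from plan import plan
plan([(.5729,-.2194,.22,-46.4)])
E
```

```text
now [ 0.569  -0.0314  0.2195] head -1.39 j [-4.3436 18.6319 92.06    0.0468 69.4008 87.0289]
[0.5729, -0.2194, 0.22, -46.4] -> [ 0.042  0.939 -0.002] spin 0.2501 rows 6
```

{"op": "drive_tool", "data": {"increments": [[-1,[0.042,0.939,0],0.2501],[-1,[0.042,0.939,0],0.2501],[-1,[0.042,0.939,0],0.2501],[-1,[0.042,0.939,0],0.2501],[-1,[0.042,0.939,0],0.2501],[-1,[0.042,0.939,0],0.2501],[-1,[0.042,0.939,0],0.2501],[-1,[0.042,0.939,0],0.2501],[-1,[0.042,0.939,0],0.2501]]}}

```text
t: 22.05
eef_pos: [0.5741, -0.2174, 0.2199]
ee_rot: [[0.693, -0.721, -0.0], [-0.721, -0.693, 0.0], [-0.001, 0.0, -1.0]]
contact_force: [0.2, 0.3, -1.8]
width: 0.328
grasp_force: 25.0
```

```bash
python3 - <<'E'
from plan import plan
plan([(.5729,-.2194,.078,-46.4)])
E
```

```text
now [ 0.5741 -0.2174  0.2199] head -46.15 j [-21.8187  22.5077  86.0261   0.0035  71.4968 114.3287]
[0.5729, -0.2194, 0.078, -46.4] -> [0.003 0.011 0.71 ] spin 0.0014 rows 3
```

{"op": "drive_tool", "data": {"increments": [[-1,[0.003,0.008,0.22],0],[-1,[0.003,0.008,0.44],0],[-1,[0.003,0.008,0.58],0],[-1,[0.003,0.008,0.65],0],[-1,[0.003,0.008,0.69],0],[-1,[0.003,0.008,0.7],0],[-1,[0.003,0.008,0.705],0],[-1,[0.003,0.008,0.71],0],[-1,[0.003,0.008,0.712],0],[-1,[0.003,0.008,0.712],0]]}}

```text
t: 23.05
eef_pos: [0.5734, -0.2202, 0.0784]
ee_rot: [[0.691, -0.723, 0.001], [-0.723, -0.691, -0.001], [0.001, -0.0, -1.0]]
contact_force: [-0.1, 0.5, -2.1]
width: 0.325
grasp_force: 25.0
```

{"op": "drive_tool", "data": {"increments": [[-1,[0,0,0.002],0],[-1,[0,0,0.005],0],[-1,[0,0,0.005],0]]}}

```text
t: 23.35
eef_pos: [0.5733, -0.2202, 0.0773]
ee_rot: [[0.691, -0.723, 0.001], [-0.723, -0.691, -0.0], [0.001, -0.0, -1.0]]
contact_force: [-0.5, -0.0, 0.7]
width: 0.327
grasp_force: 25.0
```

Set down on the floor. Releasing.

{"op": "drive_tool", "data": {"increments": [[-1,[0,0,0.002],0],[-0.1,[0,0,0.002],0],[0.1,[0,0,0.002],0],[0.5,[0,0,0],0],[0.8,[0,0,-0.1],0],[1,[0,0,-0.35],0],[1,[0,0,-0.71],0],[1,[0,0,-0.71],0],[1,[0,0,-0.71],0]]}}

```text
t: 24.25
eef_pos: [0.5751, -0.2209, 0.2233]
ee_rot: [[0.691, -0.723, 0.008], [-0.723, -0.691, -0.004], [0.008, -0.004, -1.0]]
contact_force: [-0.0, 0.2, 0.3]
width: 0.984
grasp_force: 0.0
```

```bash
python3 - <<'E'
from plan import plan
plan([(.59,-.04,.22,0),(.60,.12,.22,20),(.627,.268,.22,40),(.627,.268,.07,40)])
E
```

```text
now [ 0.5751 -0.2209  0.2233] head -46.28 j [-22.077   22.3177  85.836   -0.0041  71.3197 114.2026]
[0.59, -0.04, 0.22, 0] -> [-0.602 -0.679  0.016] spin -0.2571 rows 6
[0.6, 0.12, 0.22, 20] -> [ 0.05 -0.8  -0.  ] spin -0.1111 rows 4
[0.627, 0.268, 0.22, 40] -> [ 0.38  -0.649 -0.   ] spin -0.1111 rows 4
[0.627, 0.268, 0.07, 40] -> [0.   0.   0.75] spin 0.0 rows 3
```

{"op": "drive_tool", "data": {"increments": [[1,[-0.602,-0.679,0.01],-0.2571],[1,[-0.602,-0.679,0.01],-0.2571],[1,[-0.602,-0.679,0.01],-0.2571],[1,[-0.602,-0.679,0.01],-0.2571],[1,[-0.602,-0.679,0.01],-0.2571],[1,[-0.602,-0.679,0.01],-0.2571],[1,[-0.602,-0.679,0.01],-0.2571],[1,[-0.602,-0.679,0.01],-0.2571]]}}

```text
t: 25.05
eef_pos: [0.5875, -0.0392, 0.2155]
ee_rot: [[1.0, -0.002, -0.002], [-0.002, -1.0, 0.0], [-0.002, -0.0, -1.0]]
contact_force: [-0.2, 0.2, 0.4]
width: 1.002
grasp_force: 0.0
```

{"op": "drive_tool", "data": {"increments": [[1,[0.05,-0.8,0],-0.1111],[1,[0.05,-0.8,0],-0.1111],[1,[0.05,-0.8,0],-0.1111],[1,[0.05,-0.8,0],-0.1111],[1,[0.05,-0.8,0],-0.1111],[1,[0.05,-0.8,0],-0.1111]]}}

```text
t: 25.65
eef_pos: [0.5979, 0.1196, 0.2163]
ee_rot: [[0.94, 0.341, -0.001], [0.341, -0.94, -0.001], [-0.001, 0.001, -1.0]]
contact_force: [0.2, -0.2, 0.2]
width: 1.002
grasp_force: 0.0
```

{"op": "drive_tool", "data": {"increments": [[1,[0.38,-0.649,0],-0.1111],[1,[0.38,-0.649,0],-0.1111],[1,[0.38,-0.649,0],-0.1111],[1,[0.38,-0.649,0],-0.1111],[1,[0.38,-0.649,0],-0.1111],[1,[0.38,-0.649,0],-0.1111],[1,[0.38,-0.649,0],-0.1111]]}}

```text
t: 26.35
eef_pos: [0.6253, 0.2665, 0.217]
ee_rot: [[0.768, 0.64, 0.0], [0.64, -0.768, -0.001], [-0.0, 0.0, -1.0]]
contact_force: [-0.1, -0.2, 0.5]
width: 0.997
grasp_force: 0.0
```

```bash
python3 - <<'E'
from plan import plan
plan([(.627,.268,.07,40)])
from w import *
d=wrist();o=ortho(d,.627,.268,.073,.08,500,40)
cv2.drawMarker(o,(250,250),(0,0,255),0,20,1)
cv2.imwrite("pics/w6.png",o)
E
```

```text
now [0.6253 0.2665 0.217 ] head 39.83 j [22.1276 28.6121 76.3735 -0.0299 75.0237 72.307 ]
[0.627, 0.268, 0.07, 40] -> [ 0.011 -0.     0.735] spin -0.001 rows 3
```

View pics/w6.png

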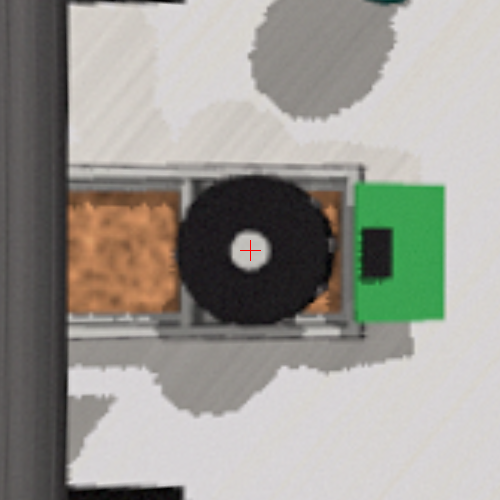

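The short's wheel is centred on the mark at (252,250), with the tag and look-alikes clear of the fingers. Gripping.

{"op": "drive_tool", "data": {"increments": [[1,[0.008,-0.003,0.25],0],[1,[0.008,-0.003,0.45],0],[1,[0.008,-0.003,0.62],0],[1,[0.008,-0.003,0.732],0],[1,[0.008,-0.003,0.732],0],[0.4,[0.008,-0.003,0.732],0],[-1,[0.008,-0.003,0.732],0],[-1,[0.008,-0.003,0.732],0],[-1,[0.008,-0.003,0.732],0],[-1,[0.008,-0.003,0.732],0]], "grip_force": 25}}

```text
t: 27.4
eef_pos: [0.6266, 0.2701, 0.0713]
ee_rot: [[0.766, 0.643, 0.002], [0.643, -0.766, -0.0], [0.002, 0.001, -1.0]]
contact_force: [1.3, -1.4, 0.9]
width: 0.593
grasp_force: 1.1
```

{"op": "drive_tool", "data": {"increments": [[-1,[0,0,0],0],[-1,[0,0,0],0],[-1,[0,0,0],0],[-1,[0,0,0],0]]}}

```text
t: 27.8
eef_pos: [0.6268, 0.2701, 0.0711]
ee_rot: [[0.766, 0.643, 0.002], [0.643, -0.766, -0.0], [0.002, 0.001, -1.0]]
contact_force: [2.4, -2.0, 5.4]
width: 0.546
grasp_force: 25.0
```

{"op": "drive_tool", "data": {"increments": [[-1,[0,0,-0.1],0],[-1,[0,0,-0.35],0],[-1,[0,0,-0.6],0],[-1,[-0.65,0.8,-0.74],0.2222],[-1,[-0.65,0.8,-0.74],0.2222],[-1,[-0.65,0.8,-0.74],0.2222],[-1,[-0.65,0.8,-0.74],0.2222],[-1,[-0.65,0.8,-0.74],0.2222],[-1,[-0.65,0.8,-0.74],0.2222],[-1,[-0.65,0.8,-0.74],0.2222]]}}

```text
t: 28.8
eef_pos: [0.6284, 0.0649, 0.217]
ee_rot: [[1.0, 0.002, -0.003], [0.002, -1.0, 0.001], [-0.003, -0.001, -1.0]]
contact_force: [0.7, 1.8, -3.2]
width: 0.543
grasp_force: 25.0
```

```bash
python3 - <<'E'
from plan import plan
plan([(.61,-.1,.22,-23),(.617,-.2657,.22,-46.4)])
E
```

```text
now [0.6284 0.0649 0.217 ] head 0.11 j [ 4.8156 24.2855 83.6046  0.0869 72.277  94.6838]
[0.61, -0.1, 0.22, -23] -> [-0.093  0.824 -0.015] spin 0.1284 rows 4
[0.617, -0.2657, 0.22, -46.4] -> [ 0.356  0.749 -0.   ] spin 0.13 rows 4
```

{"op": "drive_tool", "data": {"increments": [[-1,[-0.093,0.824,-0.015],0.1284],[-1,[-0.093,0.824,-0.015],0.1284],[-1,[-0.093,0.824,-0.015],0.1284],[-1,[-0.093,0.824,-0.015],0.1284],[-1,[-0.093,0.824,-0.015],0.1284],[-1,[-0.093,0.824,-0.015],0.1284]]}}

```text
t: 29.4
eef_pos: [0.6107, -0.099, 0.2207]
ee_rot: [[0.921, -0.391, -0.001], [-0.391, -0.921, 0.002], [-0.002, -0.001, -1.0]]
contact_force: [-0.1, 0.4, -3.2]
width: 0.541
grasp_force: 25.0
```

{"op": "drive_tool", "data": {"increments": [[-1,[0.356,0.749,0],0.13],[-1,[0.356,0.749,0],0.13],[-1,[0.356,0.749,0],0.13],[-1,[0.356,0.749,0],0.13],[-1,[0.356,0.749,0],0.13],[-1,[0.356,0.749,0],0.13],[-1,[0.356,0.749,0],0.13]]}}

```text
t: 30.1
eef_pos: [0.6176, -0.2639, 0.2212]
ee_rot: [[0.69, -0.723, -0.0], [-0.723, -0.69, 0.001], [-0.001, -0.001, -1.0]]
contact_force: [-0.2, 0.2, -3.4]
width: 0.54
grasp_force: 25.0
```

```bash
python3 - <<'E'
from plan import plan
plan([(.617,-.2657,.069,-46.4)])
E
```

```text
now [ 0.6176 -0.2639  0.2212] head -46.34 j [-24.1393  27.7464  77.237    0.0544  75.067  112.1825]
[0.617, -0.2657, 0.069, -46.4] -> [0.004 0.009 0.761] spin 0.0004 rows 4
```

{"op": "drive_tool", "data": {"increments": [[-1,[0.004,0.006,0.23],0],[-1,[0.004,0.006,0.46],0],[-1,[0.004,0.006,0.62],0],[-1,[0.004,0.006,0.69],0],[-1,[0.004,0.006,0.73],0],[-1,[0.004,0.006,0.745],0],[-1,[0.004,0.006,0.75],0],[-1,[0.004,0.006,0.755],0],[-1,[0.004,0.006,0.758],0],[-1,[0.004,0.006,0.758],0]]}}

```text
t: 31.1
eef_pos: [0.6172, -0.2681, 0.0705]
ee_rot: [[0.688, -0.726, 0.001], [-0.726, -0.688, -0.001], [0.001, -0.0, -1.0]]
contact_force: [0.3, 0.0, -2.3]
width: 0.547
grasp_force: 25.0
```

{"op": "drive_tool", "data": {"increments": [[-1,[0,0,0.003],0],[-1,[0,0,0.006],0],[-1,[0,0,0.006],0]]}}

```text
t: 31.4
eef_pos: [0.6169, -0.2679, 0.0685]
ee_rot: [[0.688, -0.726, -0.0], [-0.726, -0.688, 0.0], [-0.0, 0.0, -1.0]]
contact_force: [0.6, 0.2, -3.7]
width: 0.546
grasp_force: 25.0
```

{"op": "drive_tool", "data": {"increments": [[-1,[0,0,0.003],0],[-1,[0,0,0.006],0],[-1,[0,0,0.006],0]]}}

```text
t: 31.7
eef_pos: [0.6172, -0.2681, 0.0682]
ee_rot: [[0.688, -0.726, 0.001], [-0.726, -0.688, -0.001], [0.001, -0.0, -1.0]]
contact_force: [-1.6, -0.5, 2.2]
width: 0.546
grasp_force: 25.0
```

Contact made. Releasing, rising and backing off.

{"op": "drive_tool", "data": {"increments": [[0.15,[0,0,0],0],[0.3,[0,0,0],0],[0.6,[0,0,0],0],[1,[0,0,0],0],[1,[0,0,-0.1],0],[1,[0,0,-0.35],0],[1,[0,0,-0.75],0],[1,[0,0,-0.75],0],[1,[0,0,-0.75],0]]}}

```text
t: 32.6
eef_pos: [0.6194, -0.2688, 0.2237]
ee_rot: [[0.688, -0.726, 0.011], [-0.726, -0.688, -0.005], [0.011, -0.005, -1.0]]
contact_force: [0.4, 0.5, 0.2]
width: 0.995
grasp_force: 0.0
```

{"op": "drive_tool", "data": {"increments": [[1,[-0.8,-0.5,-0.1],0],[1,[-0.8,-0.5,-0.1],0],[1,[-0.8,-0.5,-0.1],0],[1,[-0.8,-0.5,-0.1],0],[1,[-0.8,-0.5,-0.1],0],[1,[-0.8,-0.5,-0.1],0],[1,[-0.8,-0.5,-0.1],0]]}}

```text
t: 33.3
eef_pos: [0.5794, -0.0838, 0.2366]
ee_rot: [[0.688, -0.726, -0.001], [-0.726, -0.688, -0.0], [-0.0, 0.001, -1.0]]
contact_force: [0.7, -0.0, 0.1]
width: 1.0
grasp_force: 0.0
```

```bash
python3 - <<'E'
from h import *
a=r.get_image("scene")["img"];b=r.get_image("top")["img"]
o=np.hstack([cv2.resize(x,(400,400),interpolation=cv2.INTER_CUBIC) for x in(a[120:250,155:285],b[150:300,360:510])])
cv2.imwrite("pics/end.png",o);cv2.imwrite("pics/endS.png",a);print(r.sense()["eef_pos"])
E
```

```text
[ 0.5795 -0.0841  0.2366]
```

View pics/end.png

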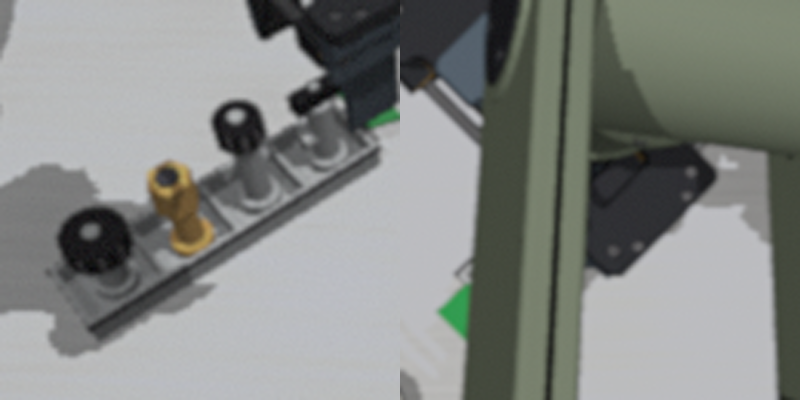

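The scene view shows all four upright in their own compartments. From the tag they are bar (320,120), tall (245,150), brass hex (185,205) and short (105,250), and the gripper is clear.

```bash
python3 -c "
from plant import r
print(r.finish_job())"
```

```text
the job is handed in; nothing more can be done
None
```

The job is handed in at about 33 s: bar, tall, brass hex and short stand upright in the bare rack in that order from its tag, as the last camera view showed; no verdict came back.

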